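Shut down the spice grinder and put its jar in the wash basket

TASK

The spice grinder has been left running on high: flip its red motor switch off first, and also set its black speed switch back to low (both bats thrown over towards the front of the machine). Then twist the jar anticlockwise until it comes free of its bayonet, lift it off and stand it upright on the floor of the white wash basket, in the free end beside what is already there, setting it down gently. Do not shift or knock over the bottles, jars, tumbler and mill standing about.

Things in the scene. Friction and masses are not known exactly. Their poses are not given: they have to be found in the camera images.
- grinder: Grey bench spice grinder, 264 x 156 mm, fixed. Origin: middle of its footprint, at the surface. +x runs from its front (low switch deck) to its back (tower with the jar), z up; at yaw 0 the front faces the robot. Front part, x -0.142 to 0: sloping deck, z 0.042 at the front edge to 0.076 at x = 0. Rear part, x 0 to 0.125: tower 0.094 high.
- deck (a point): Point on the deck midway between the toggles: (-0.084, 0, 0.055) in the grinder's frame, same axes. Red motor toggle at y = +0.036, black speed toggle at y = -0.036. Three guard hoops of 6 mm wire, 14 mm high over the deck, run along x at y = -0.070, 0 and +0.070, from x = -0.112 to -0.056 in the grinder's frame.
- socket (a point): Centre of the seat on which the jar stands in the bayonet socket on the tower: (0.062, 0, 0.100) in the grinder's frame, same axes. Steel ring 89 mm across, its rim 12.5 mm above the seat, with an overhanging lip with three gaps; the lip holds the jar's lugs down until they are turned to the gaps.
- motor_switch (a joint): Red motor toggle. 0 = on: bat thrown to the back (starts there); 0.60 rad = off: bat thrown to the front (-x of the grinder). Over-centre: it springs to the nearer end from either side of 0.30; flipping takes about 2 N at the tip. It leans 0.30 rad either way from the deck's normal, which itself leans 13 degrees to the front.
- motor_tip (a point): Tip of the red bat, 39 mm from its pivot just below the deck (about 36 mm above the deck); the bat is a round sleeve 12 mm thick.
- speed_switch (a joint): Black speed toggle, same make and feel: 0 = high (thrown to the back; starts there), 0.60 rad = low (thrown to the front).
- speed_tip (a point): Tip of the black bat, as for the red one.
- jar: Grinding jar, lid fixed, 0.25 to 0.5 kg: steel body 66 mm across, 125 mm high over all. Origin: centre of its underside, z up. Foot 60 mm across with three lugs that reach 37 mm from the axis, in the lowest 6 mm; lid 68 mm across, z 0.089 to 0.100. Starts locked on the socket, its axes along those of the grinder.
- jar_mark (a point): Red mark low on the jar's front (-x) side, 27 mm up, that shows how it is turned. Anticlockwise from above, the jar clicks out of a spring detent in the first 25 degrees (about 0.5 N m), then turns easily to a stop at about 71 degrees (1.24 rad). From 62 degrees (1.08 rad) on it lifts straight up; the lugs are out after 13 mm.
- jar_grip (a point): Top centre of the black grip bar on the jar's lid, 0.125 above its underside. The bar is 16 mm wide along the jar's x, 56 mm long along its y and stands 25 mm above the lid.
- basket: White slotted plastic wash basket, loose, 0.8 kg, 218 mm (its x) by 328 mm (its y) over the rim, 105 mm high. Origin: centre of its underside. Inside: 172 mm along x, 282 mm along y, floor 4 mm above the origin. The -y end is taken by the tumbler and the mill; the +y end is free.
- tumbler: Teal tumbler, 80 mm across at the rim, 112 mm high, upright in the -y end of the basket. Origin: centre of its underside.
- mill: Grey pepper mill, 44 mm across, 90 mm high, upright in the -y end of the basket. Origin: centre of its underside.
- sauce_bottle: Bottle with green cap, 50 x 83 mm (x, y) and 182 mm high, standing close beside the grinder, on either flank. Origin: centre of its underside.
- spice_jar: Square spice jar with red cap, 47 mm wide, 97 mm high, standing on the other flank of the grinder. Origin: centre of its underside.
- white_bottle: White bottle, 48 x 83 mm, 202 mm high, standing at the back between grinder and basket. Origin: centre of its underside.
- black_cap_jar: Spice jar with black cap, 40 mm across, 105 mm high, standing at the back beside the white bottle. Origin: centre of its underside.
There are look-alikes about, which are no part of the job. Leave any pink look-alike of the jar alone.

How it is judged:
On the way, in this order (a step that is already met when the one before it is completed fails the run):
1. the motor switch is off while the jar is still locked on the machine (value of joint motor_switch above 0.5 rad and angle between the x axis of jar and the x axis of grinder, either way round below 0.2 rad and z of jar in the frame of socket below 0.006 m and horizontal distance between jar and socket below 0.006 m), for 0.2 s.
2. the jar, still in its socket, is turned to its release position (value of joint motor_switch above 0.5 rad and angle between the x axis of jar and the x axis of grinder, either way round above 1.05 rad and z of jar in the frame of socket below 0.006 m and horizontal distance between jar and socket below 0.006 m), for 0.1 s.
3. the jar is lifted clear of the socket (z of jar in the frame of socket above 0.03 m), for 0.1 s.
At the end, for the whole second after the job is handed in: Both switches are thrown to the front (joints above 0.5 rad), and the jar stands at rest, upright within 0.08 rad, on the floor of the basket (its underside within 5 mm of the floor), and the basket stands flat on the surface (value of joint each of motor_switch, speed_switch above 0.5 rad and x of jar in the frame of basket between -0.06 and 0.06 m and y of jar in the frame of basket between -0.04 and 0.115 m and z of jar in the frame of basket between 0 and 0.009 m and angle between jar's own z axis and vertical below 0.08 rad and angle between basket's own z axis and vertical below 0.05 rad and linear speed of jar below 0.02 m/s and angular speed of jar below 0.1 rad/s); the robot touches nothing.
It fails at once if the jar is let fall (it moves at over 0.4 m/s with no finger on it) (linear speed of jar above 0.4 m/s and contact force between jar and the fingers below 0.5 N).
It fails at once if the jar is turned out of its lock while the motor switch is still on (value of joint motor_switch below 0.3 rad and angle between the x axis of jar and the x axis of grinder, either way round above 0.3 rad).
It fails at once if the jar is banged into the basket or what is in it (struck with over 10 N while it moves at over 0.3 m/s) (linear speed of jar above 0.3 m/s and (contact force between jar and basket above 10 N or contact force between jar and tumbler above 10 N or contact force between jar and mill above 10 N)).
It fails at once if a bottle, spice jar, the tumbler or the mill is shifted more than 40 mm or tilted more than 0.35 rad (distance of any of sauce_bottle, spice_jar, tumbler, mill, white_bottle, black_cap_jar from where it was at the start of the episode above 0.04 m or angle between any of sauce_bottle, spice_jar, tumbler, mill, white_bottle, black_cap_jar's own z axis and vertical above 0.35 rad).
It also fails if it takes over 58 s, if anything falls off the work surface, if the arm or the gripper's body presses on something with over 40 N, if the wrist force passes 120 N, or if a joint passes its speed limit or range.

ROBOT

A 6-joint arm with a two-finger parallel gripper is mounted at the origin on a cart in front of the work surface, level with it; the furniture and walls round the work are solid. World frame = base frame: x ahead of the robot, y to its left, z up, the work surface at z = 0. Lengths are in m, angles in rad, forces in N, time in s.
With the tool pointing down it reaches from about 0.3 to 0.875 m from the base axis. Payload 6.4 kg.
Tool frame: the origin (TCP) lies on the centre line of the jaws, within the pads' length; the fingertips stand 25 mm ahead of it and the grasp point (between the pads) lies 6 mm ahead of it; z points along the fingers, y is the line along which they close (so a half turn about z gives the same grasp; the last joint's range is limited). The gripper opens to 85 mm and grips with 20 to 120 N. Pads are 22 mm wide; open, the fingers measure 114 mm over their backs; the gripper's body (76 mm by 85 mm) begins 54 mm behind the grasp point. The pads swing forward as they close: fully open they stand 13 mm farther back than shut.
Start: joints at [-1.427, 0.181, 1.607, -0, 1.354, -0.206], TCP at [0.197, -0.54, 0.256] pointing down, gripper open.
Joint ranges: [-2.99, 2.99], [-0.89, 2.07], [0.3, 2.58], [-1.14, 4.28], [0, 2.63], [-3.12, 3.12]. Speed limits (rad/s): [2.57, 2.57, 3.01, 3.14, 3.14, 3.14].

INTERFACE

Orientations are given as a unit quaternion [w, x, y, z].
In Python, from bench import get_obs, camera, hand_in, spot_in gives the robot as it stands.
- The arm moves only by the shell command python3 -m jog 'ROWS'. ROWS is JSON, one flat list of numbers, 7 for each row, row after row: the shift along the tool's x, y, z in m, then the turn, a rotation vector about the tool's x, y, z in rad, then the closure, from 0 (fully open) to 1 (shut). A call has 1 to 20 rows; each row is the pose to reach, as a shift and turn from the pose commanded when the call began, along the tool's axes at that moment; what a row does not reach only later rows make up. A row lasts 1/8 s, in which the tool goes at most 62.5 mm and 10.7 degrees, less where a joint would pass 70% of its speed; a pose out of reach is approached as far as the arm can. A call with a gripper value outside its range is refused whole. The fingers move at their own pace and stop on an object; the grip force is fixed at half the most. Time passes only in rows, so rows that repeat a pose let the fingers close. It gives the time, the measured TCP pose, the force, the opening and the grip force at its end, in the units of the state.
- get_obs(): the state, without advancing time (a new reading comes with each control period).
- camera(name): name is "scene" or "top" or "wrist"; returns a dict with "frame" (420x560x3 uint8, red, green, blue), "mtx" (3x3 intrinsics, pixels), "extrinsics" (4x4, takes a point from camera to world coordinates). Camera axes: x right, y up, looking along -z (the intrinsics and any distortion apply to the point x, -y, -z); pixel columns grow to the right and rows downward; lengths in m; the calibration is good to about 2 mm. A picture is of the moment at which its call begins. There is no depth.
- hand_in(): hands the job in; it is judged then, once.
Trained networks look in a picture, given as the dict that the camera call returned (one of the last four; its "shot" number tells which), for a name from the list of things; names that differ only in an ending like _2 or _b are one class to them, and where a whole thing is asked for, a point or a joint stands for the part that bears it (a point fixed in the world has none). Each returns a list of dicts, best first, with "confidence" (0 to 1); they miss things now and then, are a little off and sometimes report something else, mostly with a low value. They report only what shows in the picture. A call takes as long as a camera call. They do not tell look-alikes from the thing itself.
- spot_in(picture, name): "xyz" ([x, y, z] in m, in world coordinates, good to about 4 mm: the middle of the surface that is visible of it).
The state is a dict: "time_s": time; "q": joint angles; "dq": joint speeds; "joint_efforts": joint torques, N m; "eef_pos": TCP position; "eef_rot": TCP orientation; "wrist_force": force on the tool from outside, world axes, zero at the start; "torque": the same for the moment, N m; "opening": opening from 0.0 (shut) to 1.0 (fully open); "grasp_force": force on a finger pad.
Only numpy, scipy, OpenCV 4.12 (cv2) and the standard library are available. Lean on these libraries where they do the work, as an engineer would, in place of code of your own. Each camera call takes 0.05 s, during which the arm holds its last target. There are 200 camera calls.

## Working session

There is one attempt and no reset: what is moved stays moved. The work goes in short steps, Python scripts to look and compute and a shell command to move; the robot and the scene stay as the last step left them, time stands still between calls to the robot, and variables do not carry over. Pictures are saved under pics/ and viewed, at most 10 in all, crops included, and the job is handed in when it is done.

```bash
mkdir -p pics; ls; cat > h.py <<'E'
import numpy as np, cv2
from bench import get_obs, camera, hand_in, spot_in
from scipy.spatial.transform import Rotation as R
def save(p,n,crop=None,s=1):
    f=p["frame"][:,:,::-1]
    if crop: f=f[crop[1]:crop[3],crop[0]:crop[2]]
    cv2.imwrite("pics/"+n+".png",cv2.resize(f,None,fx=s,fy=s,interpolation=cv2.INTER_CUBIC))
def proj(p,X):
    E=np.array(p["extrinsics"]);c=np.linalg.inv(E)@np.r_[X,1]
    v=np.array(p["mtx"])@np.array([c[0],-c[1],-c[2]]);return v[:2]/v[2]
def ray(p,uv,z):
    E=np.array(p["extrinsics"]);d=np.linalg.inv(p["mtx"])@np.r_[uv,1];d=E[:3,:3]@(d*[1,-1,-1])
    o=E[:3,3];return o+d*(z-o[2])/d[2]
def rot():
    q=get_obs()["eef_rot"];return R.from_quat([q[1],q[2],q[3],q[0]])
E
python3 - <<'E'
from h import *
np.set_printoptions(precision=4,suppress=True)
o=get_obs();print(o["time_s"],o["eef_pos"],rot().as_matrix())
a=camera("scene");b=camera("top")
im=np.vstack([a["frame"],b["frame"]])
save(a,"s1",None,1.4);save(b,"t1",None,1.4)
for n in ["grinder","deck","motor_tip","speed_tip","jar","jar_mark","jar_grip","basket","tumbler","mill","sauce_bottle","spice_jar","white_bottle","black_cap_jar"]:
  for nm,p in (("s",a),("t",b)):
    for r in spot_in(p,n)[:3]: print(n,nm,np.array(r["xyz"]).round(3),round(r["confidence"],2),proj(p,r["xyz"]).round())
E
```

```text
pics
0.0 [ 0.197  -0.5396  0.2554] [[ 0.9395  0.3426 -0.0003]
 [ 0.3426 -0.9395  0.0018]
 [ 0.0004 -0.0018 -1.    ]]
grinder s [ 0.54  -0.281  0.083] 0.62 [307. 279.]
grinder t [ 0.503 -0.255  0.065] 0.86 [372. 248.]
deck s [ 0.54  -0.278  0.08 ] 0.9 [307. 279.]
deck t [ 0.503 -0.252  0.07 ] 0.71 [371. 248.]
motor_tip t [ 0.585 -0.389  0.132] 0.67 [423. 216.]
speed_tip s [0.73  0.015 0.111] 0.37 [291. 199.]
jar s [ 0.448 -0.463  0.104] 0.92 [327. 330.]
jar s [ 0.58  -0.264  0.194] 0.68 [315. 251.]
jar s [ 0.586 -0.031  0.089] 0.58 [270. 228.]
jar t [ 0.457 -0.44   0.098] 0.89 [440. 263.]
jar t [ 0.591 -0.015  0.101] 0.77 [290. 215.]
jar t [ 0.581 -0.247  0.199] 0.76 [377. 212.]
jar_mark s [ 0.584 -0.029  0.092] 0.87 [270. 227.]
jar_mark s [ 0.446 -0.464  0.099] 0.84 [326. 332.]
jar_mark s [ 0.58  -0.261  0.195] 0.66 [315. 250.]
jar_mark t [ 0.589 -0.245  0.201] 0.81 [377. 209.]
jar_mark t [ 0.455 -0.441  0.1  ] 0.77 [441. 264.]
jar_mark t [ 0.593 -0.016  0.1  ] 0.55 [290. 214.]
jar_grip s [ 0.453 -0.467  0.095] 0.94 [328. 332.]
jar_grip s [ 0.581 -0.265  0.195] 0.73 [315. 250.]
jar_g
[... 644 characters left out ...]
315 0.059] 0.44 [207. 190.]
mill t [0.529 0.313 0.085] 0.46 [176. 236.]
mill t [ 0.583 -0.243  0.2  ] 0.29 [376. 211.]
mill t [ 0.502 -0.252  0.071] 0.24 [371. 248.]
sauce_bottle s [ 0.569 -0.418  0.129] 0.87 [344. 294.]
sauce_bottle t [0.729 0.025 0.124] 0.72 [276. 166.]
sauce_bottle t [ 0.586 -0.388  0.138] 0.62 [424. 215.]
spice_jar s [ 0.521 -0.113  0.081] 0.69 [271. 252.]
spice_jar t [ 0.524 -0.106  0.095] 0.6 [321. 239.]
white_bottle s [0.731 0.013 0.111] 0.74 [292. 200.]
white_bottle s [ 0.573 -0.414  0.129] 0.3 [344. 293.]
white_bottle t [0.729 0.024 0.124] 0.91 [277. 166.]
black_cap_jar s [ 0.712 -0.054  0.07 ] 0.62 [299. 219.]
black_cap_jar t [ 0.716 -0.042  0.102] 0.75 [299. 173.]
```

View pics/s1.png

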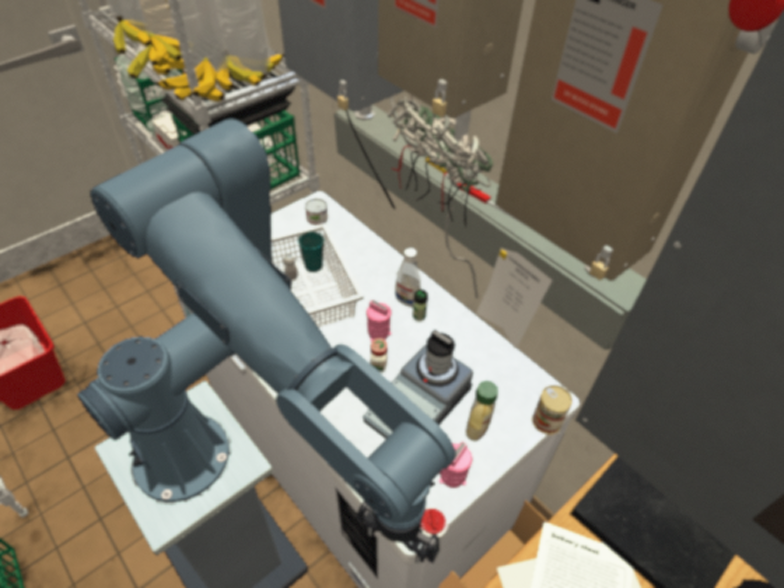

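View pics/t1.png

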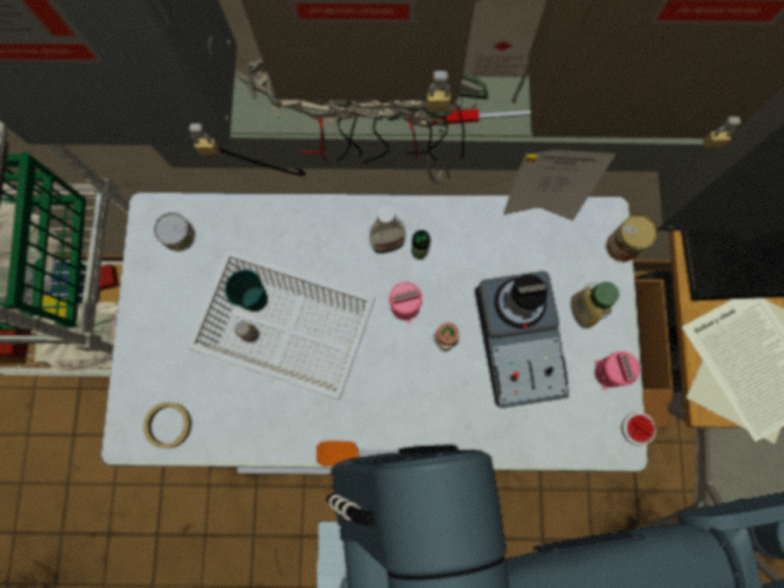

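The scene shows three candidates for the jar, in top pixels (unscaled). The steel and black one stands on the grinder at (375,212). Pink look-alikes stand at (290,215) and (441,264). I choose the one on the grinder. The basket's free end is towards the robot's right, and the tumbler (175,204) and mill (176,236) are at the left end. Next I move over the grinder for a close view.

```bash
python3 -m jog '[0.0,0,-0.06,0,0,0,0, 0.05,-0.03,-0.1,0,0,0,0, 0.1,-0.06,-0.12,0,0,0,0, 0.15,-0.09,-0.12,0,0,0,0, 0.2,-0.12,-0.12,0,0,0,0, 0.25,-0.155,-0.12,0,0,0,0, 0.3,-0.19,-0.12,0,0,0,0, 0.31,-0.196,-0.12,0,0,0,0, 0.31,-0.196,-0.12,0,0,0,0]'
python3 - <<'E'
from h import *
np.set_printoptions(precision=4,suppress=True)
w=camera("wrist");b=camera("top")
save(w,"w1",None,1.4)
print(w["extrinsics"],w["mtx"])
for n in ["deck","motor_tip","speed_tip","jar","jar_mark","jar_grip","sauce_bottle","spice_jar","socket"]:
  for nm,p in (("w",w),("t",b)):
    for r in spot_in(p,n)[:2]: print(n,nm,np.array(r["xyz"]).round(3),round(r["confidence"],2),proj(p,r["xyz"]).round())
E
```

```text
time_s: 2.62
eef_pos: [0.4213, -0.2496, 0.3764]
eef_rot: [0.0, 0.985, 0.175, -0.0]
wrist_force: [-0.3, 0.6, -1.0]
opening: 1.002
grasp_force: 0.0
[[ 0.3444  0.8933  0.2888  0.4949]
 [-0.9388  0.3274  0.1067 -0.2229]
 [ 0.0007 -0.3079  0.9514  0.4944]
 [ 0.      0.      0.      1.    ]] [[377.5894   0.     275.3136]
 [  0.     377.5894 207.2853]
 [  0.       0.       1.    ]]
deck w [ 0.502 -0.27   0.07 ] 0.75 [319.  94.]
deck w [ 0.445 -0.239  0.09 ] 0.63 [273. 137.]
motor_tip w [ 0.445 -0.241  0.088] 0.53 [275. 137.]
speed_tip w [ 0.458 -0.311  0.094] 0.51 [341. 149.]
jar w [ 0.562 -0.254  0.183] 0.65 [346.  12.]
jar w [ 0.466 -0.435  0.1  ] 0.58 [451. 183.]
jar t [ 0.584 -0.244  0.199] 0.95 [376. 211.]
jar t [ 0.591 -0.011  0.1  ] 0.66 [288. 215.]
jar_mark w [ 0.464 -0.438  0.097] 0.89 [451. 185.]
jar_mark w [ 0.565 -0.257  0.177] 0.75 [349.  10.]
jar_mark t [ 0.596 -0.014  0.099] 0.96 [289. 213.]
jar_mark t [ 0.589 -0.244  0.203] 0.71 [376. 209.]
jar_grip w [ 0.563 -0.256  0.181] 0.93 [348.  12.]
jar_grip w [ 0.465 -0.436  0.098] 0.93 [451. 184.]
jar_grip t [ 0.584 -0.247  0.199] 0.96 [377. 211.]
jar_grip t [ 0.589 -0.017  0.099] 0.8 [290. 216.]
sauce_bottle w [ 0.588 -0.387  0.138] 0.63 [488.  48.]
sauce_bottle t [ 0.615 -0.38   0.126] 0.66 [419. 206.]
sauce_bottle t [ 0.536 -0.233  0.073] 0.61 [365. 236.]
spice_jar t [ 0.523 -0.104  0.1  ] 0.82 [321. 239.]
socket w [ 0.503 -0.268  0.073] 0.96 [317.  93.]
socket w [ 0.52  -0.114  0.099] 0.7 [176.  17.]
socket t [ 0.538 -0.231  0.076] 0.76 [364. 235.]
socket t [ 0.585 -0.246  0.202] 0.58 [377. 210.]
```

View pics/w1.png

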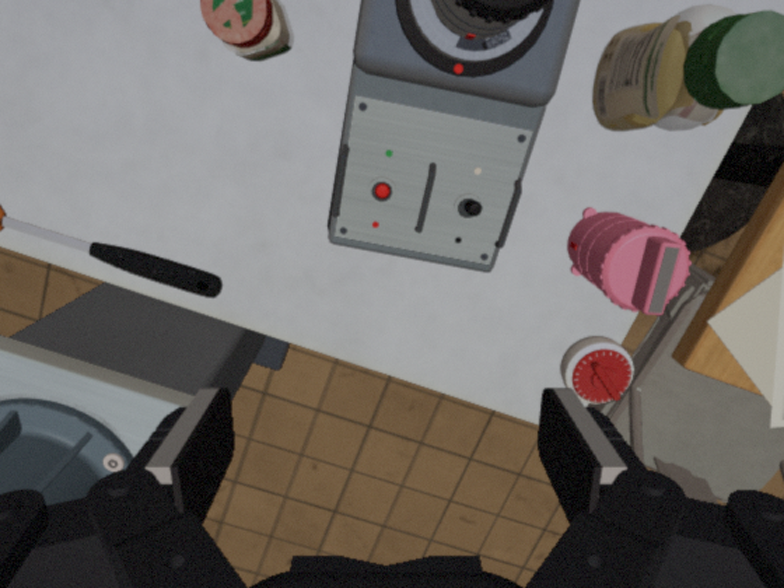

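The close crop shows the real jar on the grinder (top right of centre, steel with red marks) with the pink one beside it, so the choice holds. Red bat at (382,190), black bat at (470,207), hoops at x≈340, 425 and 509 (1.4× scaled picture). I fit the grinder pose from these points.

```bash
cat > fit.py <<'E'
from h import *
from scipy.optimize import least_squares
G=lambda g,P:np.array([g[0]+np.cos(g[2])*P[0]-np.sin(g[2])*P[1],g[1]+np.sin(g[2])*P[0]+np.cos(g[2])*P[1],P[2]])
E
python3 - <<'E'
from fit import *
np.set_printoptions(precision=4,suppress=True)
w=camera("wrist")
P=[];U=[]
for y,a,b in ((0,(432,166),(419,229)),(-.07,(519,182),(500,244)),(.07,(345,148),(335,213))):
    P+=[(-.056,y,.0765),(-.112,y,.063)];U+=[a,b]
P+=[(-.0805,.036,.091),(-.0805,-.036,.091)];U+=[(382,190),(470,207)]
U=np.array(U)/1.4
f=lambda g:np.concatenate([proj(w,G(g,p))-u for p,u in zip(P,U)])
r=least_squares(f,[.5,-.25,.1],loss="soft_l1");g=r.x
print(g,f(g).reshape(-1,2))
for n,p in dict(red=(-.0805,.036,.091),black=(-.0805,-.036,.091),grip=(.062,0,.225)).items(): print(n,G(g,p))
b=camera("top");print(proj(b,G(g,(.062,0,.225))), [proj(b,G(g,p)) for p in P[-2:]])
np.save("g.npy",g)
E
```

```text
[ 0.5316 -0.26    0.167 ] [[ 0.8558 -1.2392]
 [-0.9742  1.5128]
 [ 1.51   -0.7011]
 [-0.1709  1.5325]
 [-1.022  -0.5819]
 [-0.6994  2.0126]
 [-0.3883 -0.2768]
 [ 3.0453 -0.0395]]
red [ 0.4463 -0.2379  0.091 ]
black [ 0.4582 -0.3089  0.091 ]
grip [ 0.5928 -0.2497  0.225 ]
[379.9071 205.3368] [array([368.211 , 266.7239]), array([393.2562, 262.7686])]
```

```bash
cat >> fit.py <<'E'
np.set_printoptions(precision=4,suppress=True)
g=np.load("g.npy")
def go(t,yaw=None):
    M=rot();o=get_obs();d=M.inv().apply(np.array(t)-o["eef_pos"])
    x=M.as_matrix()[:,0];print("shift",d.round(4),"tilt",M.as_matrix()[:,2].round(4),"yaw",np.arctan2(x[1],x[0]).round(4))
    if yaw is not None:
        T=R.from_euler("z",yaw)*R.from_matrix(np.diag([1,-1,-1]));print("turn",(M.inv()*T).as_rotvec().round(4))
E
python3 - <<'E'
from fit import *
print(get_obs()["q"])
go(G(g,(-.050,.036,.150)),g[2]+np.pi/2)
E
```

```text
[-0.7782 -0.0919  1.6511  0.      1.5824  0.4426]
shift [0.0577 0.003  0.2263] tilt [-0.  0. -1.] yaw 0.35
turn [-0.     -0.     -1.3878]
```

```bash
python3 -m jog '[0.02,0,0.03,0,0,-0.18,0.5, 0.04,0,0.06,0,0,-0.36,1, 0.0577,0.003,0.09,0,0,-0.54,1, 0.0577,0.003,0.12,0,0,-0.72,1, 0.0577,0.003,0.15,0,0,-0.9,1, 0.0577,0.003,0.18,0,0,-1.08,1, 0.0577,0.003,0.21,0,0,-1.26,1, 0.0577,0.003,0.226,0,0,-1.388,1, 0.0577,0.003,0.226,0,0,-1.388,1, 0.0577,0.003,0.226,0,0,-1.388,1]'
python3 - <<'E'
from fit import *
go(G(g,(-.050,.036,.106)),g[2]+np.pi/2);go(G(g,(-.084,.036,.104)))
w=camera("wrist"); save(w,"w2",None,1.4)
for X in ((-.0805,.036,.091),(-.0805,-.036,.091)): print(proj(w,G(g,X)))
E
```

```text
time_s: 4.97
eef_pos: [0.4768, -0.2332, 0.1511]
eef_rot: [0.001, 0.647, 0.763, 0.0]
wrist_force: [-0.2, -0.4, -0.2]
opening: -0.002
grasp_force: 0.0
shift [ 0.0005 -0.0004  0.0451] tilt [ 0.0009 -0.0008 -1.    ] yaw 1.7354
turn [ 0.0008  0.0009 -0.0024]
shift [ 0.0005 -0.0344  0.0471] tilt [ 0.0009 -0.0008 -1.    ] yaw 1.7354
[215.7992 244.7855]
[222.2246 360.877 ]
```

View pics/w2.png

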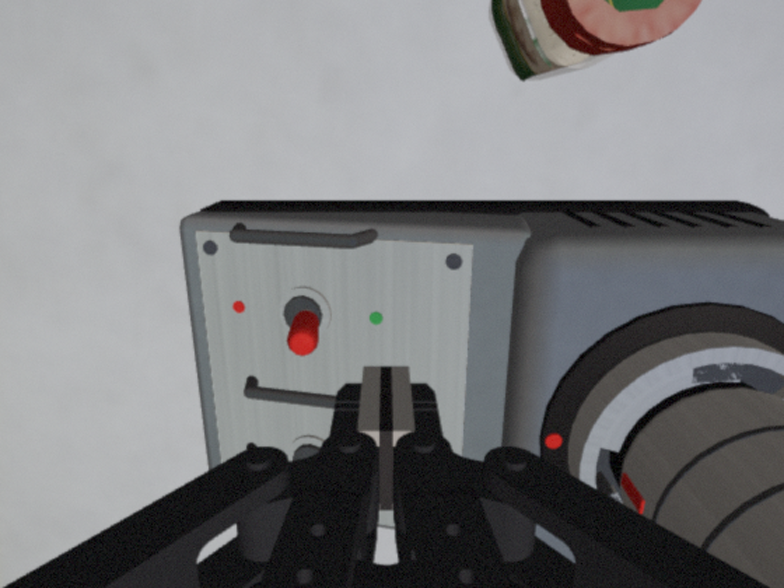

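The red bat is at (302,343), as the fit predicted. The closed fingers end at (385,370), behind it. I descend and push forward (tool −y).

```bash
python3 -m jog '[0.0005,0,0.025,0,0,0,1, 0.0005,0,0.045,0,0,0,1, 0.0005,-0.01,0.045,0,0,0,1, 0.0005,-0.02,0.046,0,0,0,1, 0.0005,-0.03,0.047,0,0,0,1, 0.0005,-0.036,0.048,0,0,0,1, 0.0005,-0.04,0.048,0,0,0,1, 0.0005,-0.04,0.048,0,0,0,1]'
python3 - <<'E'
from fit import *
w=camera("wrist"); save(w,"w3",None,1.2)
for s in (-.3,.3):
  a=-.227+s*-1*-1
  for y in (.036,-.036): print(s,y,proj(w,G(g,(-.0833+.039*np.sin(a),y,.052+.039*np.cos(a))))*1.2)
E
```

```text
time_s: 6.02
eef_pos: [0.4399, -0.2403, 0.1048]
eef_rot: [0.004, 0.646, 0.763, 0.001]
wrist_force: [10.0, 2.9, 5.8]
opening: -0.002
grasp_force: 7.5
-0.3 0.036 [285.0632 339.7126]
-0.3 -0.036 [291.0536 503.8253]
0.3 0.036 [351.8886 347.3214]
0.3 -0.036 [349.3191 515.0283]
```

View pics/w3.png

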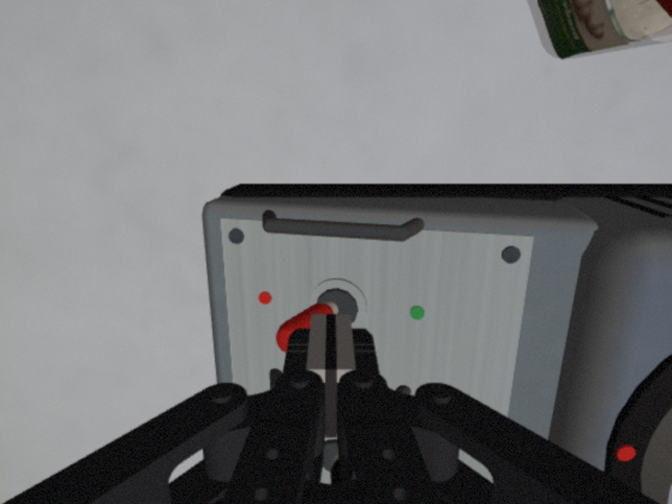

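The red bat now ends at (285,339), the predicted thrown-forward pose: off. Next I do the same on the black one.

```bash
python3 -m jog '[0,0.02,-0.002,0,0,0,1, 0,0.04,-0.003,0,0,0,1, 0,0.04,-0.045,0,0,0,1, -0.04,0.04,-0.045,0,0,0,1, -0.072,0.04,-0.045,0,0,0,1, -0.072,0.04,-0.02,0,0,0,1, -0.072,0.04,-0.003,0,0,0,1, -0.072,0.03,-0.003,0,0,0,1, -0.072,0.02,-0.002,0,0,0,1, -0.072,0.01,-0.001,0,0,0,1, -0.072,0.003,0,0,0,0,1, -0.072,-0.001,0,0,0,0,1, -0.072,-0.001,0,0,0,0,1, -0.072,0.02,-0.002,0,0,0,1, -0.072,0.04,-0.003,0,0,0,1, -0.072,0.04,-0.05,0,0,0,1, -0.06,0.03,-0.11,0,0,0,1, -0.03,0,-0.17,0,0,0,1, -0.03,0,-0.2,0,0,0,1]'
python3 - <<'E'
from fit import *
go(G(g,(.02,0,.32)),g[2])
w=camera("wrist"); save(w,"w4",None,1)
for s in (-.3,.3):
  a=-.227+s
  for y in (.036,-.036): print(s,y,proj(w,G(g,(-.0833+.039*np.sin(a),y,.052+.039*np.cos(a)))))
E
```

```text
time_s: 8.45
eef_pos: [0.4405, -0.2679, 0.3049]
eef_rot: [0.001, 0.646, 0.764, -0.0]
wrist_force: [0.7, -0.5, 0.3]
opening: -0.003
grasp_force: 0.0
shift [-0.0074  0.1112 -0.015 ] tilt [ 0.0012 -0.0016 -1.    ] yaw 1.7379
turn [0.0021 0.0007 1.5709]
-0.3 0.036 [262.5691 143.5228]
-0.3 -0.036 [263.3554 219.6541]
0.3 0.036 [287.9908 144.4007]
0.3 -0.036 [287.1888 221.5401]
```

View pics/w4.png

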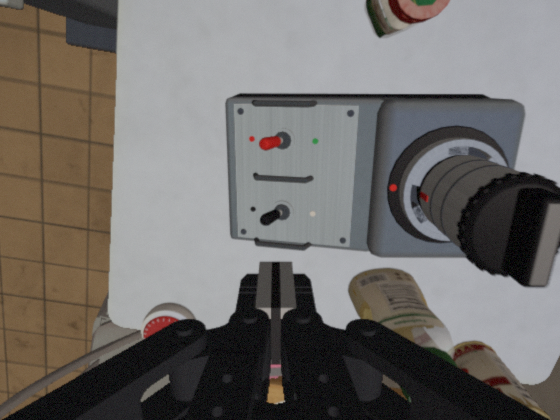

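Both bats lean forward now, red at (268,143) and black at (268,216), matching the predicted off and low poses. The bar is at about (540,235). I move above the jar and turn the jaws along the bar's length.

```bash
python3 - <<'E'
from fit import *
w=camera("wrist")
print([proj(w,G(g,(.062+a,b,.225))) for a in(-.008,.008) for b in (-.028,.028)])
E
python3 -m jog '[0,0.02,0,0,0,0.18,0.8, -0.002,0.04,0,0,0,0.36,0.5, -0.004,0.06,0,0,0,0.54,0.2, -0.005,0.08,0,0,0,0.72,0, -0.0074,0.1,0,0,0,0.9,0, -0.0074,0.12,0,0,0,1.08,0, -0.0074,0.14,0,0,0,1.26,0, -0.0074,0.153,0,0,0,1.44,0, -0.0074,0.153,0,0,0,1.571,0, -0.0074,0.153,0,0,0,1.571,0]'
python3 - <<'E'
from fit import *
go(G(g,(.062,0,.231)),g[2])
w=camera("wrist"); save(w,"w5",None,1)
print([proj(w,G(g,(.062+a,b,.225))) for a in(-.008,.008) for b in (-.028,.028)])
print(get_obs()["q"])
E
```

```text
[array([512.5797, 278.1298]), array([532.4238, 189.0008]), array([538.9033, 278.0755]), array([560.9387, 188.9722])]
time_s: 9.8
eef_pos: [0.5936, -0.2505, 0.301]
eef_rot: [-0.0, 0.996, 0.084, -0.001]
wrist_force: [0.8, -2.0, -0.3]
opening: 1.001
grasp_force: 0.0
shift [-0.0005 -0.0009  0.07  ] tilt [-0.0015  0.0007 -1.    ] yaw 0.168
turn [-0.001   0.0013  0.001 ]
[array([322.9551, 248.1843]), array([222.9575, 248.0697]), array([324.1242, 221.3373]), array([221.7343, 221.2216])]
[-0.5832  0.3021  1.3688 -0.0001  1.4719  0.8182]
```

View pics/w5.png

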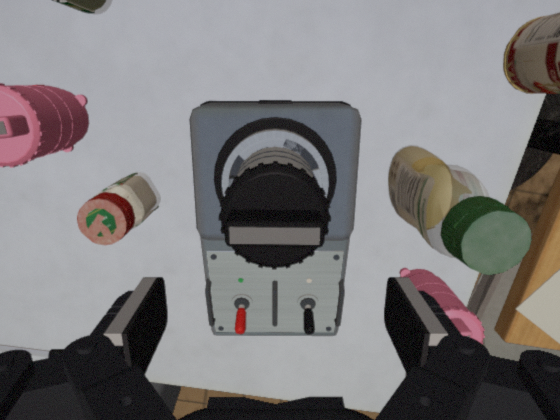

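The bar lies at u 229–321, v 227–246, centred within about 1 mm of the prediction. I descend and grip.

```bash
python3 -m jog '[0,-0.001,0.03,0,0,0,0, 0,-0.001,0.055,0,0,0,0, 0,-0.001,0.07,0,0,0,0, 0,-0.001,0.07,0,0,0,0, 0,-0.001,0.07,0,0,0,1, 0,-0.001,0.07,0,0,0,1, 0,-0.001,0.07,0,0,0,1, 0,-0.001,0.07,0,0,0,1, 0,-0.001,0.07,0,0,0,1, 0,-0.001,0.07,0,0,0,1]'
```

```text
time_s: 11.1
eef_pos: [0.5947, -0.2498, 0.2342]
eef_rot: [0.001, 0.997, 0.083, 0.001]
wrist_force: [1.1, 1.4, 6.1]
opening: 0.632
grasp_force: 64.8
```

```bash
python3 -m jog '[0,0,-0.002,0,0,-0.1,1, 0,0,-0.002,0,0,-0.2,1, 0,0,-0.002,0,0,-0.3,1, 0,0,-0.002,0,0,-0.4,1, 0,0,-0.002,0,0,-0.5,1, 0,0,-0.002,0,0,-0.6,1, 0,0,-0.002,0,0,-0.7,1, 0,0,-0.002,0,0,-0.8,1, 0,0,-0.002,0,0,-0.9,1, 0,0,-0.002,0,0,-1,1, 0,0,-0.002,0,0,-1.1,1, 0,0,-0.002,0,0,-1.17,1, 0,0,-0.002,0,0,-1.19,1, 0,0,-0.002,0,0,-1.19,1]'
python3 - <<'E'
from fit import *
go(G(g,(.062,0,.231)));o=get_obs();print(o["torque"],o["grasp_force"],o["q"])
b=camera("scene"); u=proj(b,G(g,(.062,0,.2))); c=[int(u[0]-60),int(u[1]-50),int(u[0]+60),int(u[1]+60)]; save(b,"s2",c,5)
E
```

```text
time_s: 12.85
eef_pos: [0.5939, -0.2497, 0.2344]
eef_rot: [0.0, 0.779, 0.627, 0.0]
wrist_force: [1.0, -0.7, -0.6]
opening: 0.636
grasp_force: 64.3
shift [-0.0002 -0.0011  0.0034] tilt [ 0.0004 -0.0004 -1.    ] yaw 1.3558
[-0.2456 -0.3871  0.0315] 64.297696352005 [-0.5818  0.3499  1.4432 -0.0001  1.348  -0.3668]
```

```bash
python3 -m jog '[0,0,-0.005,0,0,0,1, 0,0,-0.01,0,0,0,1, 0,0,-0.015,0,0,0,1, 0,0,-0.02,0,0,0,1, 0,0,-0.02,0,0,0,1]'
python3 - <<'E'
from fit import *
o=get_obs();print(o["torque"])
b=camera("scene"); u=proj(b,G(g,(.062,0,.15))); c=[int(u[0]-60),int(u[1]-60),int(u[0]+60),int(u[1]+50)]; save(b,"s2",c,5)
t=camera("top")
for n in ["basket","tumbler","mill"]:
  for nm,p in (("s",b),("t",t)):
    for r in spot_in(p,n)[:2]: print(n,nm,np.array(r["xyz"]).round(3),round(r["confidence"],2))
save(t,"t2",[120,150,300,300],4)
E
```

```text
time_s: 13.52
eef_pos: [0.594, -0.2496, 0.255]
eef_rot: [0.001, 0.779, 0.628, 0.0]
wrist_force: [0.0, -0.7, -4.3]
opening: 0.635
grasp_force: 64.1
[0.0303 0.0226 0.0357]
basket s [0.538 0.211 0.042] 0.9
basket t [0.551 0.229 0.025] 0.59
tumbler s [0.595 0.291 0.068] 0.79
tumbler t [0.627 0.329 0.064] 0.79
mill s [0.533 0.313 0.056] 0.43
mill t [0.526 0.315 0.083] 0.65
```

View pics/t2.png

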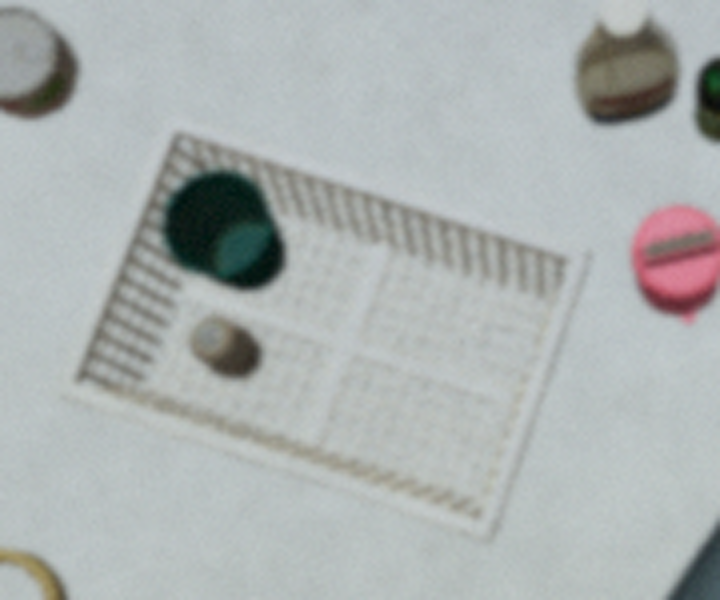

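Jar is free (4.3 N hanging on the wrist). In the crop the basket rim corners are at (178,130), (590,252), (492,540) and (68,390). The tumbler (222,225) and mill (225,345) are at the left end, so the right end is free.

```bash
python3 - <<'E'
from fit import *
t=camera("top")
U=np.array([(178,130),(590,252),(492,540),(68,390)])/4+[120,150]
C=np.array([(.109,-.164),(.109,.164),(-.109,.164),(-.109,-.164)])
W=np.array([ray(t,u,.105)[:2] for u in U]);print(W)
# basket +y -> right end (world -y): yaw near pi
f=lambda b:np.concatenate([G(b,(*c,0))[:2]-w for c,w in zip(C*[-1 if s else 1,1],W)])
for s in (0,1):
  for y0 in (3,0,1.5,-1.5):
    r=least_squares(f,[.55,.2,y0]);
    if r.cost<1e-3: print(s,r.x,f(r.x).round(3))
    if r.cost<1e-3: best=r.x
np.save("b.npy",best)
T=G(best,(0,.055,0));print(T)
for X in [(0.627,.329),(.526,.315)]: print(R.from_euler("z",-best[2]).apply(np.r_[np.array(X)-best[:2],0]))
go((T[0],T[1],.33))
E
```

```text
[[0.6828 0.351 ]
 [0.5951 0.0487]
 [0.3903 0.1125]
 [0.4913 0.4154]]
1 [0.5399 0.2319 2.8361] [ 0.01   0.005 -0.001 -0.006 -0.004 -0.004 -0.006  0.006]
1 [0.5399 0.2319 2.8361] [ 0.01   0.005 -0.001 -0.006 -0.004 -0.004 -0.006  0.006]
1 [0.5399 0.2319 2.8361] [ 0.01   0.005 -0.001 -0.006 -0.004 -0.004 -0.006  0.006]
1 [ 0.5399  0.2319 -3.4471] [ 0.01   0.005 -0.001 -0.006 -0.004 -0.004 -0.006  0.006]
[0.5234 0.1794 0.    ]
[-0.0539 -0.1188  0.    ]
[ 0.0383 -0.0751  0.    ]
shift [ 0.4042 -0.1598 -0.0758] tilt [-0.0003  0.0001 -1.    ] yaw 1.3568
```

```bash
python3 -m jog '[0,0,-0.03,0,0,0,1, 0,0,-0.06,0,0,0,1, 0.01,-0.004,-0.076,0,0,0,1, 0.04,-0.016,-0.076,0,0,0,1, 0.08,-0.032,-0.076,0,0,0,1, 0.12,-0.048,-0.076,0,0,0,1, 0.16,-0.063,-0.076,0,0,0,1, 0.2,-0.079,-0.076,0,0,0,1, 0.24,-0.095,-0.076,0,0,0,1, 0.28,-0.111,-0.076,0,0,0,1, 0.32,-0.127,-0.076,0,0,0,1, 0.36,-0.142,-0.076,0,0,0,1, 0.39,-0.154,-0.076,0,0,0,1, 0.404,-0.16,-0.076,0,0,0,1, 0.404,-0.16,-0.076,0,0,0,1]'
python3 - <<'E'
from fit import *
T=G(np.load("b.npy"),(0,.055,0))
go((T[0],T[1],.138));print(get_obs()["q"])
t=camera("top");save(t,"t3",[120,150,300,300],4)
for r in spot_in(t,"jar_grip"): print(r)
print(proj(t,(T[0],T[1],.33-.134+.125))*4-[480,600],proj(t,(T[0],T[1],0.004))*4-[480,600])
E
```

```text
time_s: 15.85
eef_pos: [0.5227, 0.1798, 0.33]
eef_rot: [0.0, 0.778, 0.628, -0.0]
wrist_force: [-0.3, -0.9, -3.7]
opening: 0.637
grasp_force: 65.0
shift [-0.0002  0.0008  0.192 ] tilt [-0.0005 -0.0004 -1.    ] yaw 1.3586
[ 0.1168  0.0782  1.5726 -0.0004  1.4913  0.3291]
{'xyz': [0.4571, -0.438, 0.1007], 'confidence': 0.94}
{'xyz': [0.5917, -0.018, 0.0953], 'confidence': 0.65}
{'xyz': [0.7162, -0.0403, 0.1016], 'confidence': 0.21}
[354.5635 290.1814] [421.616 370.399]
```

View pics/t3.png

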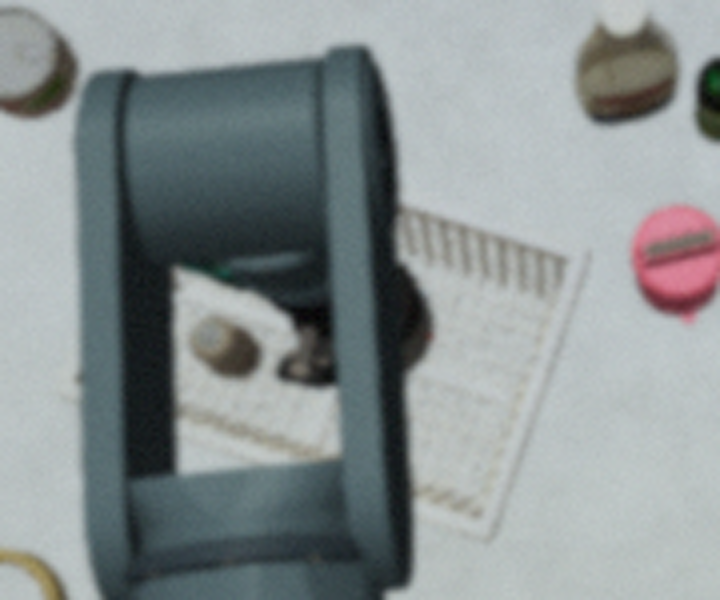

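The free end's middle is at about (425,370), and the target projects to (421,370). The jar's edge shows at (410,320), hanging above it. I lower it, slowly at the end.

```bash
python3 -m jog '[0,0,0.02,0,0,0,1, 0,0,0.045,0,0,0,1, 0,0,0.07,0,0,0,1, 0,0,0.095,0,0,0,1, 0,0,0.12,0,0,0,1, 0,0,0.145,0,0,0,1, 0,0,0.163,0,0,0,1, 0,0,0.173,0,0,0,1, 0,0,0.179,0,0,0,1, 0,0,0.183,0,0,0,1, 0,0,0.186,0,0,0,1, 0,0,0.188,0,0,0,1, 0,0,0.188,0,0,0,1]'
```

```text
time_s: 17.58
eef_pos: [0.5232, 0.1794, 0.1424]
eef_rot: [0.0, 0.779, 0.628, 0.0]
wrist_force: [0.3, -1.0, -4.3]
opening: 0.634
grasp_force: 65.0
```

Not yet touching; I go on in 1 mm rows.

```bash
python3 -m jog '[0,0,0.001,0,0,0,1, 0,0,0.002,0,0,0,1, 0,0,0.003,0,0,0,1, 0,0,0.004,0,0,0,1, 0,0,0.004,0,0,0,1]'
```

```text
time_s: 18.2
eef_pos: [0.5233, 0.1793, 0.1383]
eef_rot: [0.0, 0.779, 0.628, 0.0]
wrist_force: [0.5, -0.8, -1.8]
opening: 0.632
grasp_force: 65.1
```

```bash
python3 -m jog '[0,0,0.0005,0,0,0,1, 0,0,0.001,0,0,0,1, 0,0,0.001,0,0,0,1]'
```

```text
time_s: 18.58
eef_pos: [0.5234, 0.1794, 0.1383]
eef_rot: [0.0, 0.779, 0.628, 0.0]
wrist_force: [-3.5, -0.8, 6.0]
opening: 0.635
grasp_force: 66.1
```

The jar is on the floor. Opening the jaws and backing straight up.

```bash
python3 -m jog '[0,0,0,0,0,0,0.3, 0,0,0,0,0,0,0, 0,0,0,0,0,0,0, 0,0,0,0,0,0,0, 0,0,-0.01,0,0,0,0, 0,0,-0.03,0,0,0,0, 0,0,-0.06,0,0,0,0, 0,0,-0.11,0,0,0,0, 0,0,-0.16,0,0,0,0, -0.05,0,-0.2,0,0,0,0, -0.11,0,-0.2,0,0,0,0, -0.17,0,-0.2,0,0,0,0, -0.23,0,-0.2,0,0,0,0, -0.29,0,-0.2,0,0,0,0, -0.34,0,-0.2,0,0,0,0, -0.34,0,-0.2,0,0,0,0]'
python3 - <<'E'
from fit import *
t=camera("top");save(t,"t4",[120,140,420,300],2.6)
b=np.load("b.npy");T=G(b,(0,.055,0))
for n in ("jar_grip","jar","tumbler","mill"):
  for r in spot_in(t,n)[:4]: print(n,np.round(r["xyz"],3),round(r["confidence"],2))
print(T,proj(t,(T[0],T[1],.129))*2.6-np.array([120,140])*2.6)
E
```

```text
time_s: 20.58
eef_pos: [0.4502, -0.1559, 0.338]
eef_rot: [0.001, 0.78, 0.625, -0.0]
wrist_force: [-1.1, 0.4, -0.3]
opening: 0.998
grasp_force: 0.0
jar_grip [ 0.457 -0.438  0.1  ] 0.93
jar_grip [ 0.592 -0.016  0.1  ] 0.84
jar_grip [0.516 0.17  0.104] 0.75
jar [0.515 0.173 0.105] 0.97
jar [ 0.589 -0.015  0.102] 0.88
jar [ 0.458 -0.442  0.098] 0.78
jar [0.553 0.241 0.045] 0.63
tumbler [0.628 0.33  0.064] 0.61
tumbler [ 0.589 -0.388  0.139] 0.2
mill [0.531 0.312 0.083] 0.65
[0.5234 0.1794 0.    ] [259.3349 249.1546]
```

View pics/t4.png

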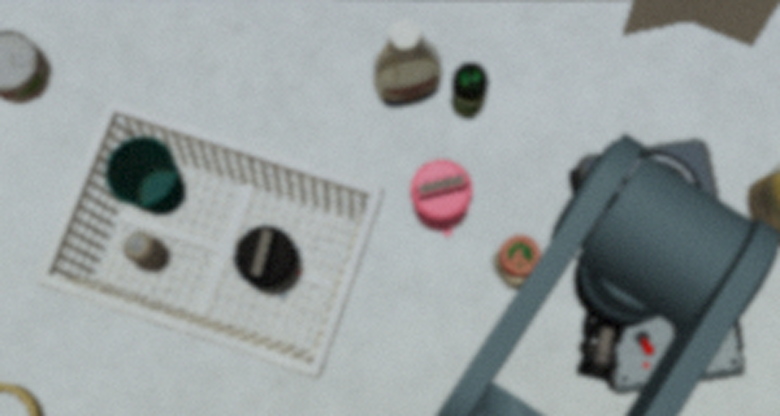

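The jar stands upright in the free end, its bar at (261,252) against a predicted (259,249). Tumbler (145,175), mill (146,250) and the others have not moved, and the robot touches nothing.

```bash
python3 -c "from bench import *;print(hand_in())"
```

```text
the job is handed in; nothing more can be done
None
```

The job is handed in, though no verdict came back: both switches are thrown to the front, the jar stands upright in the free end of the basket, and by the last picture and position readings nothing else was shifted.

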